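Take the spent core off the bench tape unwinder

ROBOT

A 6-joint arm with a two-finger parallel gripper is mounted at the origin on the work surface; the furniture and walls round the work are solid. World frame = base frame: x ahead of the robot, y to its left, z up, the work surface at z = 0. Lengths are in mm, angles in rad, forces in N, time in s.
With the tool pointing down it reaches from about 350 to 975 mm from the base axis. Payload 7.1 kg.
Tool frame: the origin (TCP) lies between the finger pads; the fingertips stand 14 mm ahead of it and the grasp point (between the pads) lies 5 mm behind it; z points along the fingers, y is the line along which they close (so a half turn about z gives the same grasp; the last joint's range is limited). The gripper opens to 88 mm and grips with 3 to 60 N. Pads are 20 mm wide; open, the fingers measure 115 mm over their backs; the gripper's body (75 mm by 178 mm) begins 61 mm behind the grasp point.
Start: joints at [-1.214, 0.423, 1.63, -0, 1.089, -0.019], TCP at [229.402, -581.36, 210.175] pointing down, gripper open.
Joint ranges: [-3, 3], [-0.9, 2.11], [0.09, 2.58], [-1.31, 4.45], [0.11, 2.69], [-2.54, 2.54]. Speed limits (rad/s): [2.39, 2.39, 3.01, 3.14, 3.14, 3.14].

INTERFACE

Orientations are given as a rotation vector (axis times angle).
In Python, from workcell import ctrl gives the robot as it stands. The module is installed in compiled form; this text tells all that it offers.
- The arm moves only by the tool servo_tool, never from a script. Its argument "plan" is a list of rows, each a list of 3 entries, a list of its own where there are three numbers: the closure, from 0 (fully open) to 1 (shut), then the shift along the world's x, y, z in mm, then the turn about the world's z in degrees. In form: [[hand, [x, y, z], yaw], ...]. A call has 1 to 10 rows; each row is the pose to reach, as a shift and turn from the pose commanded when the call began; what a row does not reach only later rows make up. A row lasts 1/12 s, in which the tool goes at most 41.7 mm and 7.16 degrees, less where a joint would pass 70% of its speed; a pose out of reach is approached as far as the arm can. A call with a gripper value outside its range is refused whole. The fingers move at their own pace and stop on an object; the grip force is fixed at half the most. Time passes only in rows, so rows that repeat a pose let the fingers close. It gives the time, the measured TCP pose, the force, the opening and the grip force at its end, in the units of the state.
- ctrl.get_obs(): the state, without advancing time (a new reading comes with each control period).
- ctrl.get_image(name): name is "scene" or "top" or "wrist"; returns the picture (480x640x3 uint8, blue, green, red); there is no depth.
- ctrl.camera_info(name): a dict with "fovy" (degrees; the focal length in pixels is half the picture's height over the tangent of half this angle, whatever the lens; pixels are square), "cx", "cy" (the principal point, pixels), "k1" (the pictures are not rectified: a ray, as slopes to the right and down, at radius r is drawn at 1 + k1 r^2 times it, then the intrinsics apply), "rvec" (rotation vector, rad) and "tvec" (3), from world to camera coordinates, as OpenCV has them; the wrist camera has in their place "T_tool_cam" (4x4, takes a point from camera to tool coordinates, whose origin is the TCP and whose axes are the flange's). Camera axes: x right, y down, z forward; pixel columns grow to the right and rows downward; lengths in mm; the calibration is good to about 2 mm. A picture is of the moment at which its call begins: read the wrist's pose just before it. camera_info takes no time and is no camera call.
- ctrl.close_job(): hands the job in; it is judged then, once.
The state is a dict: "t": time; "qpos": joint angles; "qvel": joint speeds; "joint_torque": joint torques, N m; "ee_pos": TCP position; "orientation": TCP orientation; "ft_force": force on the tool from outside, world axes, zero at the start; "moment": the same for the moment, N m; "width": finger opening in mm; "grasp_force": force on a finger pad.
Only numpy, scipy, OpenCV 4.12 (cv2) and the standard library are available. Lean on these libraries where they do the work, as an engineer would, in place of code of your own. Each camera call takes 0.05 s, during which the arm holds its last target. There are 200 camera calls.

TASK

The tape on the bench unwinder is used up. Unscrew the black cap from the threaded spindle without forcing it, stand the cap upright on its flange on the bare worktop clear of the unwinder, then lift the empty cardboard core off the spindle and leave it in the open scrap carton. Do not disturb the other things on the bench.

Things in the scene. Friction and masses are not known exactly. Their poses are not given: they have to be found in the camera images.
- stand: Bench tape unwinder, screwed down, immovable: round grey foot 120 mm across, 14 mm high; a 36 mm wide tab along its own +x, ending 92 mm from the axis, carries a guide roller 66 mm high, 80 mm from the axis. At the foot's centre a vertical aluminium spindle, with a 42 mm plug (top at 32 mm) that centres the core. Origin: spindle axis at worktop level; z up.
- spindle_top (a point): Top end of the spindle, on its axis, 100.5 mm above the worktop (inside the cap at first). The spindle's upper 25 mm carries a coarse rounded right-hand thread, 38 mm outside diameter, rising 8 mm a turn, about 1.5 mm end play. The thread stays where it is left and turns easily unless the cap is pulled or pushed: let the hand rise with it.
- cap: Black screw cap, about 120 g: flange 68 mm across, 6 mm thick at the bottom; above it a round fluted grip 53 mm across; 60 mm high in all; bore 42 mm, 30 mm deep, with thread lugs inside. Grip it across any diameter. Origin: centre of the flange's underside, z to the top. At the start it is screwed home on the core, its underside 76 mm above the worktop.
- cap_top (a point): Centre of the cap's flat top, 60 mm above its origin. Turning the cap anticlockwise seen from above raises it 8 mm a turn; after about one and three quarter turns (14 mm rise) the last lug leaves the thread and the cap lifts off straight up; before that it cannot be pulled off. It clears the spindle's end once it is 25 mm above its start.
- core: Empty cardboard tape core: plain tube 58 mm outside, 46 mm inside, 62 mm high, about 60 g, standing loose on the foot round the spindle, its underside 14 mm above the worktop, its top edge under the cap's flange. Origin: centre of its lower end, z along its axis. It clears the spindle when raised 90 mm.
- core_mid (a point): Middle of the core, on its axis, 31 mm from either end.
- carton: Open cardboard scrap carton, empty, 130 mm (its x) by 150 mm (its y) and 68 mm high, walls and floor 4 mm, flaps folded down outside (they add 10 mm on each side). It stays put. Origin: centre of its underside.
- carton_in (a point): Centre of the carton's inner floor, 4 mm above the worktop.
- thin_roll: Bystander: roll of black tape lying flat, 71 mm in diameter, 18 mm high; origin: centre of its underside. Apart from this roll, the glue stick, the unwinder and the carton, the worktop is bare wherever x is 0.37 to 0.50 m and y is -0.25 to 0.18 m.
- fresh_roll: Bystander: white roll of labels standing on its end, 62 mm in diameter, 36 mm high; origin: centre of its underside.
- bottle: Bystander: white bottle with a blue spout, 40 x 62 mm and 187 mm high, standing; origin: centre of its underside.
- glue: Bystander: glue stick standing on end, 29 mm in diameter, 96 mm high; origin: centre of its underside.

How it is judged:
By the outcome, as a careful person would: the job done as asked, in the order asked, and still so for the second after the job is handed in, with the robot touching nothing.
It also fails if it takes over 72 s, if anything falls off the work surface, if the arm or the gripper's body presses on something with over 40 N, if the wrist force passes 120 N, or if a joint passes its speed limit or range.

## Working session

There is one attempt and no reset: what is moved stays moved. The work goes in short steps, Python scripts to look and compute and a tool call to move; the robot and the scene stay as the last step left them, time stands still between calls to the robot, and variables do not carry over. Pictures are saved under pics/ and viewed, at most 13 in all, crops included, and the job is handed in when it is done.

Besides the shell and the picture viewer there is one more tool, called after ">>>" as name(argument=value, ...), one argument or row to a line, values as JSON. servo_tool: Moves the arm, as the interface text tells. Its arguments: {"type":"object","properties":{"plan":{"type":"array"}},"required":["plan"]}

```bash
mkdir -p pics; python3 - <<'E'
from workcell import ctrl
import cv2
for n in("scene","top"):
    cv2.imwrite(f"pics/{n}0.png",ctrl.get_image(n)); print(n,ctrl.camera_info(n))
print(ctrl.camera_info("wrist")); print(ctrl.get_obs())
E
```

```text
scene {'fovy': 48.51583890896428, 'cx': 321.3838176517093, 'cy': 252.68869767967516, 'k1': -0.03022662410736628, 'rvec': array([ 2.30261524, -0.31308102,  0.1304575 ]), 'tvec': array([-549.19874936,  193.85670216,  926.99963067])}
top {'fovy': 54.407895545367786, 'cx': 319.55503549013275, 'cy': 234.45535226775618, 'k1': 0.031690609939479156, 'rvec': array([ 2.13150263, -2.11096875,  0.19453954]), 'tvec': array([-23.70943086, 587.95634201, 952.54842353])}
{'fovy': 65.28144251394208, 'cx': 318.00164498150576, 'cy': 243.8007383077105, 'k1': 0.006390908312953898, 'T_tool_cam': array([[ 7.55472739e-04, -9.59727249e-01, -2.80932440e-01,
         7.66952528e+01],
       [ 9.99999386e-01,  4.97242492e-04,  9.90469830e-04,
        -6.52407109e-01],
       [-8.10889339e-04, -2.80933016e-01,  9.59727036e-01,
        -1.75075432e+02],
       [ 0.00000000e+00,  0.00000000e+00,  0.00000000e+00,
         1.00000000e+00]])}
{'t': 0.1, 'qpos': array([-1.21402154e+00,  4.23761811e-01,  1.63058374e+00, -6.06157905e-06,
        1.08862149e+00, -1.89847900e-02]), 'qvel': array([ 0.00134599, -0.00044423, -0.00064192, -0.00168998, -0.00070046,
       -0.00072715]), 'joint_torque': array([-1.41048964e-03, -5.45613742e+01, -2.74324536e+01,  6.45827665e-02,
        1.87948236e-02, -2.94495521e-05]), 'ee_pos': array([ 229.21425216, -580.90090888,  209.49280218]), 'orientation': array([-3.08497737e+00, -5.86526863e-01,  3.71046642e-04]), 'ft_force': array([-0.23901348,  0.59079376, -0.74951959]), 'moment': array([ 0.0314691 , -0.00730782, -0.04261478]), 'grasp_force': 0.0, 'width': 87.73795890282148}
```

View pics/scene0.png

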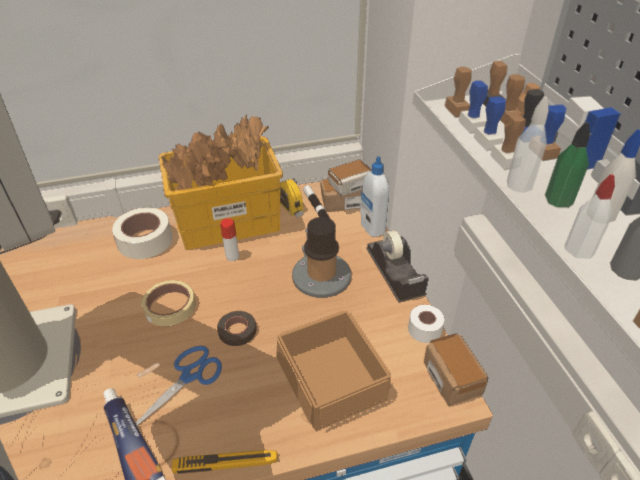

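View pics/top0.png

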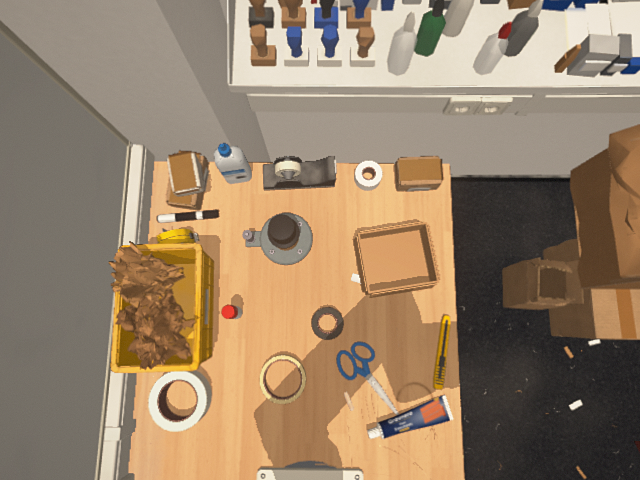

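The scene view shows the cap at about (321,235), the core below it at (322,265), the foot at (322,273) and the carton at (332,368). In the top view the cap is at (284,230), the foot at (286,238) and the carton at (397,258). I'll enlarge these next.

```bash
cat > h.py <<'E'
import numpy as np, cv2
from scipy.optimize import least_squares
from workcell import ctrl
def cam(n,obs=None):
    c=ctrl.camera_info(n); f=240/np.tan(np.radians(c["fovy"])/2)
    if n=="wrist":
        T=np.eye(4); T[:3,:3]=cv2.Rodrigues(obs["orientation"])[0]; T[:3,3]=obs["ee_pos"]
        W=np.linalg.inv(T@c["T_tool_cam"]); R,t=W[:3,:3],W[:3,3]
    else: R,t=cv2.Rodrigues(c["rvec"])[0],c["tvec"]
    return dict(f=f,c=np.array([c["cx"],c["cy"]]),k=c["k1"],R=R,t=np.ravel(t))
def proj(C,P):
    p=np.atleast_2d(P)@C["R"].T+C["t"]; s=p[:,:2]/p[:,2:]
    return s*(1+C["k"]*(s**2).sum(1,keepdims=True))*C["f"]+C["c"]
def ray(C,uv):
    d=(np.array(uv,float)-C["c"])/C["f"]; s=d.copy()
    for _ in range(20): s=d/(1+C["k"]*(s@s))
    return -C["R"].T@C["t"], C["R"].T@np.array([s[0],s[1],1])
def atz(C,uv,z):
    o,d=ray(C,uv); return o+d*(z-o[2])/d[2]
def tri(*vs):
    A=[];b=[]
    for C,uv in vs:
        o,d=ray(C,uv); d/=np.linalg.norm(d); M=np.eye(3)-np.outer(d,d); A.append(M); b.append(M@o)
    A=np.vstack(A); b=np.hstack(b); x,*_=np.linalg.lstsq(A,b,rcond=None); return x,np.linalg.norm(A@x-b)
E
python3 - <<'E'
from h import *
s=cv2.imread("pics/scene0.png"); t=cv2.imread("pics/top0.png")
a=cv2.resize(s[200:300,280:360],None,fx=5,fy=5,interpolation=cv2.INTER_CUBIC)
b=cv2.resize(t[200:300,236:316],None,fx=5,fy=5,interpolation=cv2.INTER_CUBIC)
cv2.imwrite("pics/crop1.png",cv2.convertScaleAbs(np.hstack([a,b]),alpha=1.6))
S,T=cam("scene"),cam("top")
for nm,uv in dict(foot=(286,238),roller=(248,237),glue=(229,318),thin=(327,322)).items(): print(nm,atz(T,uv,14))
for uv in [(358,226),(431,222),(437,286),(362,294)]: print("carton rim",atz(T,uv,68))
E
```

```text
foot [587.15352854  57.44825045  14.        ]
roller [588.63964853 142.79451464  14.        ]
glue [409.51639754 176.95231903  14.        ]
thin [402.90605829 -35.87359224  14.        ]
carton rim [ 604.88148944 -100.03713666   68.        ]
carton rim [ 615.02272686 -255.78765959   68.        ]
carton rim [ 478.89672153 -263.45460671   68.        ]
carton rim [ 460.63460141 -107.53422595   68.        ]
```

View pics/crop1.png

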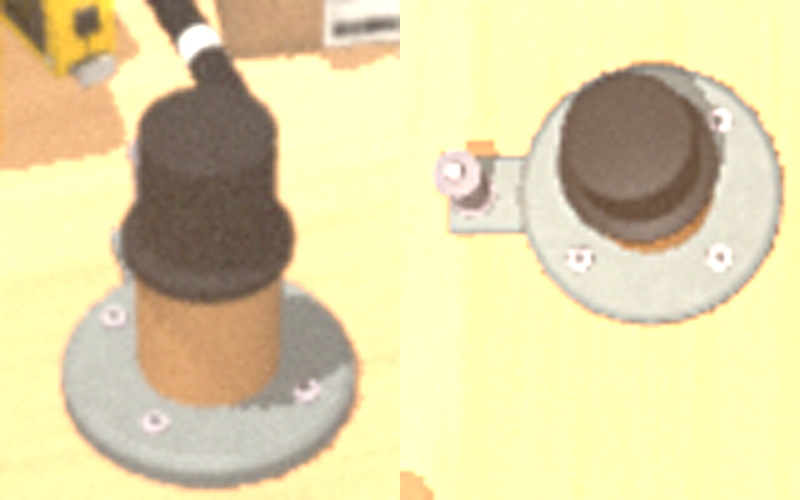

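The cap's top is centred near (321.4,226.2) in the scene view and (281.3,227.6) in the top view. The foot's disc is centred near (286.6,238) in the top view.

```bash
python3 - <<'E'
from h import *
S,T=cam("scene"),cam("top")
print("captop",tri((S,(321.4,226.2)),(T,(281.3,227.6))))
print("foot",atz(T,(286.6,238),14), atz(S,(280+209/5,200+368/5),14))
print("roller top",atz(T,(236+55/5,200+170/5),66))
# carton rim corners outer: top & scene
for a,b in [((354,229),(349,317)),((431,221),(388,374)),((437,286),(320,423)),((361,296),(278,351))]:
    print(tri((T,a),(S,b)), atz(T,a,68))
# wireframe overlay for hypothesized stand at (x,y)
E
```

```text
captop (array([586.39561374,  58.01455634, 132.99927352]), np.float64(0.3060355402496814))
foot [587.16611488  56.10141653  14.        ] [584.90718722  52.28796565  14.        ]
roller top [585.64724101 136.80367212  66.        ]
(array([599.2584556 , -92.80003281,  42.78846766]), np.float64(5.714425448173864)) [598.26392898 -91.47273163  68.        ]
(array([ 609.52387531, -250.92498417,   86.24517258]), np.float64(5.0589093412759665)) [ 617.20872194 -255.86175317   68.        ]
(array([ 487.11226146, -272.7432964 ,   32.42814809]), np.float64(7.588360601963555)) [ 478.89672153 -263.45460671   68.        ]
(array([ 460.23895336, -110.0483077 ,   13.42845643]), np.float64(0.8879198959890952)) [ 456.49006389 -105.42832845   68.        ]
```

>>> servo_tool(
  plan=[
    [0,[20,36,2],-6],
    [0,[40,72,4],-12],
    [0,[60,108,6],-18],
    [0,[80,144,8],-24],
    [0,[100,180,10],-30],
    [0,[120,216,12],-36],
    [0,[140,252,14],-42],
    [0,[160,288,16],-48],
    [0,[180,324,18],-54],
    [0,[200,360,20],-60],
  ],
)

```text
t: 0.93
ee_pos: [427.7, -223.4, 230.0]
orientation: [-2.967, 1.032, 0.0]
ft_force: [0.8, -0.1, -0.2]
width: 88.0
grasp_force: 0.0
```

>>> servo_tool(
  plan=[
    [0,[20,36,2],0],
    [0,[40,72,4],0],
    [0,[60,108,6],0],
    [0,[80,144,8],0],
    [0,[100,180,10],0],
    [0,[115,220,12],0],
    [0,[120,235,14],0],
    [0,[120,240,14],0],
  ],
)

```text
t: 1.6
ee_pos: [548.3, 17.5, 244.0]
orientation: [-2.971, 1.019, -0.001]
ft_force: [0.2, -0.2, -0.3]
width: 87.7
grasp_force: 0.0
```

```bash
python3 - <<'E'
from h import *
import pickle
o=ctrl.get_obs(); cv2.imwrite("pics/w1.png",ctrl.get_image("wrist")); pickle.dump(o,open("w1.pkl","wb"))
print(o["t"],o["qpos"],o["ee_pos"],o["orientation"],o["ft_force"])
C=cam("wrist",o); print(proj(C,[[586.5,57,136],[587,56,14],[586.5,57,82]]))
E
```

```text
1.6 [1.00173019e-02 2.71664455e-01 1.76925522e+00 5.08269328e-04
 1.10008588e+00 2.24138231e+00] [548.32768694  17.53948116 243.95463617] [-2.97108332e+00  1.01899640e+00 -6.31667811e-04] [ 0.23434981 -0.1843607  -0.31925982]
[[247.66675074 228.69941545]
 [268.17768603 200.81876762]
 [258.25791598 214.49478788]]
```

View pics/w1.png

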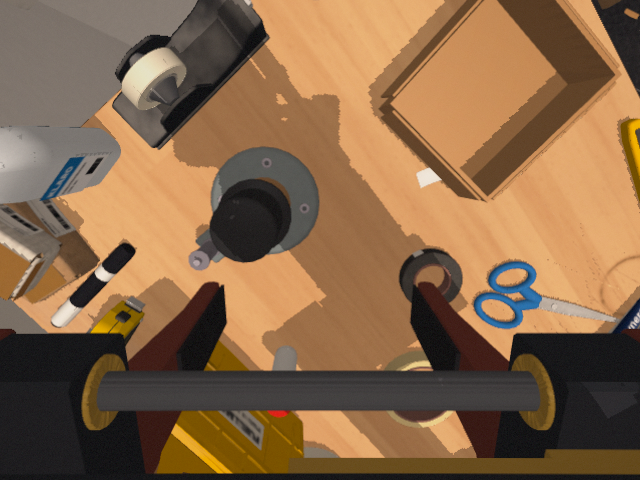

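The cap's top disc is at about (246,227), with x running 211–280 and y 192–262. That is within 2 px of the prediction. The carton is at the upper right. I'll move in above the cap and look again.

>>> servo_tool(
  plan=[
    [0,[19,20,-20],0],
    [0,[38,40,-40],0],
    [0,[38,40,-70],0],
    [0,[38,40,-75],0],
    [0,[38,40,-75],0],
  ],
)

```text
t: 2.07
ee_pos: [582.7, 53.2, 166.6]
orientation: [2.967, -1.025, -0.009]
ft_force: [0.1, -0.7, -0.2]
width: 87.9
grasp_force: 0.0
```

```bash
python3 - <<'E'
from h import *
import pickle
o=ctrl.get_obs(); im=ctrl.get_image("wrist"); pickle.dump(o,open("w2.pkl","wb"))
print(o["t"],o["qpos"],o["ee_pos"],o["orientation"],o["ft_force"])
C=cam("wrist",o); a=np.linspace(0,6.283,60)
print(proj(C,[[586.5,57,136]]))
w1=cv2.imread("pics/w1.png")[150:300,170:320]
b=im[150:350,220:420]
cv2.imwrite("pics/crop2.png",cv2.convertScaleAbs(np.hstack([cv2.resize(w1,(400,400)),cv2.resize(b,(400,400))]),alpha=2))
cv2.imwrite("pics/w2.png",im)
E
```

```text
2.0667 [ 7.08676003e-02  4.21358191e-01  1.74869941e+00 -3.46803831e-04
  9.77708826e-01  2.30715947e+00] [582.7095913   53.20157149 166.61497023] [ 2.96681836 -1.0250029  -0.00873396] [ 0.09387894 -0.71146713 -0.16381562]
[[308.50606005 269.27170653]]
```

View pics/crop2.png

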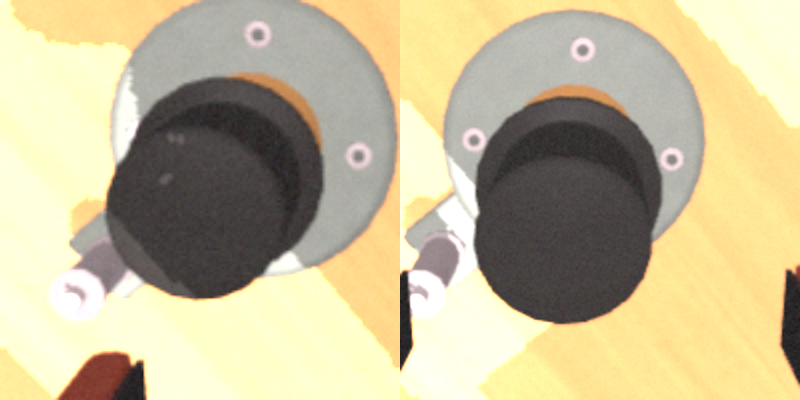

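In the right crop the cap's disc is centred at full-image (301.3,269.7). In the left crop it is at (243.5,228.7).

```bash
python3 - <<'E'
from h import *
import pickle
S,T=cam("scene"),cam("top")
A=cam("wrist",pickle.load(open("w1.pkl","rb")));B=cam("wrist",pickle.load(open("w2.pkl","rb")))
v=[(S,(321.4,226.2)),(T,(281.3,227.6)),(A,(243.5,228.7)),(B,(301.3,269.7))]
print(tri(*v)); print(tri(*v[2:])); print(tri(*v[:3])); print(tri(*v[:2],v[3]))
for c,uv in v: print(atz(c,uv,136))
# foot in B: crop extents x444..704,y10..
print("foot",atz(B,(220+(574-400)/4*2,150+(10+255)/4),14))
# 3 screws
for p in [(474,140),(582,49),(671,159)]: print(atz(B,(220+(p[0]-400)/2,150+p[1]/2),14))
print(ctrl.get_obs()["ee_pos"],ctrl.get_obs()["qvel"])
E
```

```text
(array([587.4166361 ,  60.27605502, 131.20743696]), np.float64(2.8620528189166197))
(array([588.16238633,  60.9257127 , 132.83500068]), np.float64(0.5282875923417637))
(array([587.22906822,  59.46030839, 131.8242579 ]), np.float64(2.2689793694875076))
(array([587.13784518,  59.8935646 , 131.40933914]), np.float64(2.5771801029446175))
[585.23836143  54.54828985 136.        ]
[586.00352693  57.72947113 136.        ]
[588.48274691  59.55416091 136.        ]
[588.89096283  60.46860894 136.        ]
foot [592.63203003  56.73915457  14.        ]
[617.53893361  93.99396224  14.        ]
[619.2750748   31.08789293  14.        ]
[556.09579232  29.95925681  14.        ]
[583.97339576  53.21310973 168.39090707] [-3.76802822e-05 -3.41439441e-02 -3.02508553e-02  2.65892158e-03
  1.95557355e-03  5.53698214e-04]
```

>>> servo_tool(
  plan=[
    [0,[0,0,0],0],
    [0,[0,0,0],0],
    [0,[0,0,0],0],
  ],
)

```text
t: 2.37
ee_pos: [585.9, 54.0, 170.6]
orientation: [-2.969, 1.025, -0.004]
ft_force: [0.3, -0.2, 0.5]
width: 88.1
grasp_force: 0.0
```

```bash
python3 - <<'E'
from h import *
import pickle
o=ctrl.get_obs(); im=ctrl.get_image("wrist"); cv2.imwrite("pics/w3.png",im)
print(o["t"],o["ee_pos"],o["orientation"],o["qpos"])
g=im[150:350,220:420]; m=(g.max(2)<60).astype(np.uint8)
w2=cv2.imread("pics/w2.png")
print(cv2.phaseCorrelate(np.float32(w2[150:300,220:420].mean(2)),np.float32(im[150:300,220:420].mean(2))))
E
```

```text
2.3667 [585.94189448  53.97612759 170.62394519] [-2.96853764  1.02549434 -0.00372723] [ 7.16859896e-02  4.16854333e-01  1.74487581e+00 -1.13682452e-04
  9.77321168e-01  2.30778487e+00]
((-0.5820032593447166, -1.2903474373620156), 0.14159601186116536)
```

```bash
python3 - <<'E'
from h import *
o=ctrl.get_obs(); B=cam("wrist",o); S,T=cam("scene"),cam("top"); print(o["t"],o["ee_pos"],o["qpos"][:1])
print(atz(B,(300.7,268.4),136))
im=cv2.imread("pics/w3.png"); g=im[:350,200:420].max(2); m=((g<75)*255).astype(np.uint8)
cs,_=cv2.findContours(m,0,1); c=max(cs,key=cv2.contourArea)
# project cap silhouette and fit xy: lower half of contour vs projected top circle r=26.5
c=c[:,0,:]+[200,0]; 
low=c[(c[:,1]>275)&(c[:,1]<330)&(c[:,0]>250)&(c[:,0]<350)]
def res(p,z=136):
    return [np.hypot(*(atz(B,q,z)[:2]-p[:2]))-p[2] for q in low]
r=least_squares(res,[587,57,26.5]); print(len(low),low.min(0),low.max(0),r.x,r.cost)
E
```

```text
2.4167 [585.82900394  54.15093074 170.4033117 ] [0.07196471]
[592.12851302  62.22634792 136.        ]
109 [264 276] [349 311] [588.15494182  61.11710552  25.47880161] 2.0191702459529655
```

```bash
python3 - <<'E'
from h import *
im=cv2.imread("pics/w3.png").max(2)
for r in (205,215,235,250,260,270,280,290,300,308):
    x=np.where(im[r,225:400]<75)[0]+225; x2=np.where(im[r,225:400]<100)[0]+225
    print(r,x.min(),x.max(),x2.min(),x2.max())
for r in (290,320,350): print("fingers",r,im[r,200:235].tolist()[::3],im[r,405:440].tolist()[::3])
E
```

```text
205 288 329 249 372
215 275 342 247 374
235 264 353 255 373
250 263 354 249 368
260 265 352 236 361
270 263 350 228 352
280 239 348 234 348
290 246 344 245 345
300 277 337 277 337
308 289 324 289 324
fingers 290 [68, 69, 70, 71, 68, 62, 28, 20, 141, 148, 151, 151] [161, 161, 163, 21, 22, 58, 71, 69, 69, 67, 68, 103]
fingers 320 [26, 21, 21, 21, 24, 22, 20, 21, 22, 219, 235, 234] [161, 163, 18, 20, 19, 18, 21, 24, 25, 20, 21, 35]
fingers 350 [23, 18, 20, 24, 22, 172, 173, 175, 173, 173, 172, 169] [165, 164, 164, 167, 168, 162, 112, 22, 25, 20, 18, 22]
```

>>> servo_tool(
  plan=[
    [0,[1,3,0],0],
    [0,[2,6,0],0],
    [0,[2,6,0],0],
    [0,[2,6,0],0],
  ],
)

```text
t: 2.75
ee_pos: [587.4, 60.9, 169.1]
orientation: [-2.97, 1.024, -0.0]
ft_force: [0.3, 0.1, 0.7]
width: 87.4
grasp_force: 0.0
```

```bash
python3 - <<'E'
from h import *
o=ctrl.get_obs(); im=ctrl.get_image("wrist"); cv2.imwrite("pics/w4.png",im); print(o["t"],o["ee_pos"],o["orientation"],o["qpos"][[0,5]]); im=im.max(2)
for r in (215,235,300,308):
    x=np.where(im[r,225:400]<75)[0]+225; print(r,x.min(),x.max())
print(proj(cam("wrist",o),[[588,60,136],[586,57,136]]))
E
```

```text
2.75 [587.35869692  60.90864473 169.06818488] [-2.97007558e+00  1.02363828e+00 -3.00744470e-04] [0.08318516 2.3177948 ]
215 280 354
235 271 363
300 291 342
308 313 317
[[318.42106562 267.36248601]
 [324.52328596 266.92757631]]
```

>>> servo_tool(
  plan=[
    [0,[0.5,0,-20],0],
    [0,[0.5,0,-40],0],
    [0,[0.5,0,-55],0],
    [0,[0.5,0,-61],0],
    [0,[0.5,0,-61],0],
    [0,[0.5,0,-61],0],
  ],
)

```text
t: 3.3
ee_pos: [587.9, 60.6, 108.1]
orientation: [2.97, -1.024, -0.0]
ft_force: [1.3, 0.2, -0.0]
width: 87.9
grasp_force: 0.0
```

>>> servo_tool(
  plan=[
    [0.2,[0,0,0],0],
    [0.3,[0,0,0],0],
    [0.33,[0,0,0],0],
    [0.36,[0,0,0],0],
    [0.39,[0,0,0],0],
    [0.42,[0,0,0],0],
    [0.42,[0,0,0],0],
  ],
)

```text
t: 3.88
ee_pos: [588.0, 60.6, 108.2]
orientation: [-2.97, 1.025, -0.001]
ft_force: [0.6, -0.0, 1.8]
width: 52.3
grasp_force: 30.0
```

>>> servo_tool(
  plan=[
    [0.5,[0,0,0.15],7],
    [0.5,[0,0,0.3],14],
    [0.5,[0,0,0.45],21],
    [0.5,[0,0,0.6],28],
    [0.5,[0,0,0.8],35],
    [0.5,[0,0,0.95],42],
    [0.5,[0,0,1.1],49],
    [0.5,[0,0,1.25],56],
    [0.5,[0,0,1.4],63],
    [0.5,[0,0,1.55],70],
  ],
)

```text
t: 4.72
ee_pos: [587.6, 60.5, 109.3]
orientation: [3.018, 0.873, -0.001]
ft_force: [-0.2, -0.1, -0.6]
width: 52.2
grasp_force: 30.0
```

>>> servo_tool(
  plan=[
    [0.5,[0,0,0.15],7],
    [0.5,[0,0,0.3],14],
    [0.5,[0,0,0.45],21],
    [0.5,[0,0,0.6],28],
    [0.5,[0,0,0.8],35],
    [0.5,[0,0,0.95],42],
    [0.5,[0,0,1.1],49],
    [0.5,[0,0,1.25],56],
    [0.5,[0,0,1.4],63],
    [0.5,[0,0,1.55],70],
  ],
)

```text
t: 5.55
ee_pos: [587.8, 60.5, 111.0]
orientation: [1.971, 2.446, -0.0]
ft_force: [1.0, -1.0, 0.3]
width: 52.6
grasp_force: 30.0
```

>>> servo_tool(
  plan=[
    [0.5,[0,0,0.15],7],
    [0.5,[0,0,0.3],14],
    [0.5,[0,0,0.45],21],
    [0.5,[0,0,0.6],28],
    [0.5,[0,0,0.8],35],
    [0.5,[0,0,0.95],42],
    [0.5,[0,0,1.1],49],
    [0.5,[0,0,1.25],56],
    [0.5,[0,0,1.4],63],
    [0.5,[0,0,1.55],70],
  ],
)

```text
t: 6.38
ee_pos: [587.8, 60.6, 112.6]
orientation: [0.212, 3.134, -0.0]
ft_force: [0.1, 0.2, -0.5]
width: 52.5
grasp_force: 30.0
```

```bash
python3 - <<'E'
from h import *
o=ctrl.get_obs(); print(o["t"],o["ee_pos"],o["qpos"],o["moment"],o["ft_force"])
s=ctrl.get_image("scene"); w=ctrl.get_image("wrist"); s0=cv2.imread("pics/scene0.png")
f=lambda i:cv2.resize(i[210:300,280:370],(400,400),interpolation=cv2.INTER_CUBIC)
cv2.imwrite("pics/crop3.png",cv2.convertScaleAbs(np.hstack([f(s),cv2.resize(w[150:350,220:420],(400,400))]),alpha=1.8))
E
```

```text
6.3833 [587.79075897  60.56107987 112.55026758] [ 8.25428560e-02  5.00126022e-01  1.77123764e+00 -3.23487441e-05
  8.70161620e-01 -1.35339711e+00] [ 0.06167656 -0.23809231 -0.03666603] [ 0.08718746  0.17779663 -0.50507812]
```

View pics/crop3.png

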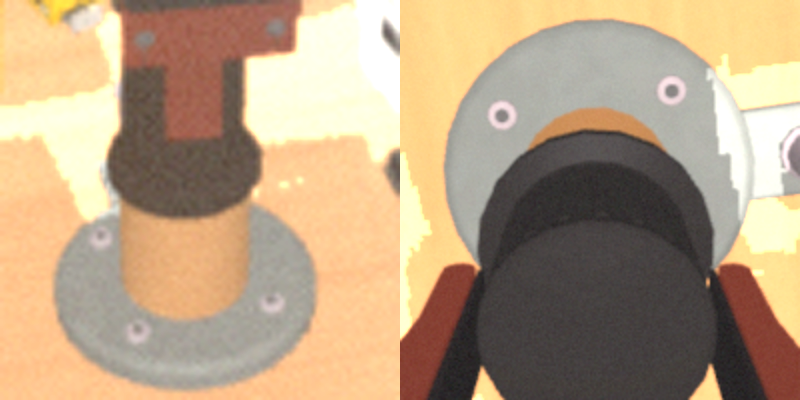

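The left crop shows the fingers on the cap above the core. The right crop shows the cap's disc centred between the fingers at about (597,325) in the crop, and forces are near zero. I'll finish this stroke, then rewind.

>>> servo_tool(
  plan=[
    [0.5,[0,0,0.15],7],
    [0.5,[0,0,0.3],14],
    [0.5,[0,0,0.45],21],
    [0.5,[0,0,0.6],28],
    [0.5,[0,0,0.8],35],
    [0.5,[0,0,0.95],42],
    [0.5,[0,0,1.1],49],
    [0.3,[0,0,1.1],49],
    [0.2,[0,0,1.1],49],
    [0.2,[0,0,1.1],49],
  ],
)

```text
t: 7.32
ee_pos: [587.7, 60.6, 113.7]
orientation: [1.091, -2.946, -0.0]
ft_force: [-1.1, 0.5, -0.3]
width: 68.2
grasp_force: 0.0
```

>>> servo_tool(
  plan=[
    [0.2,[0,0,0],0],
    [0.2,[0,0,0],-7],
    [0.2,[0,0,0],-14],
    [0.2,[0,0,0],-21],
    [0.2,[0,0,0],-28],
    [0.2,[0,0,0],-35],
    [0.2,[0,0,0],-42],
    [0.2,[0,0,0],-49],
    [0.2,[0,0,0],-56],
    [0.2,[0,0,0],-63],
  ],
)

```text
t: 8.15
ee_pos: [587.8, 60.6, 113.7]
orientation: [0.615, 3.081, -0.0]
ft_force: [-0.5, 0.1, -0.1]
width: 70.7
grasp_force: 0.0
```

>>> servo_tool(
  plan=[
    [0.2,[0,0,0],-7],
    [0.2,[0,0,0],-14],
    [0.2,[0,0,0],-21],
    [0.2,[0,0,0],-28],
    [0.2,[0,0,0],-35],
    [0.2,[0,0,0],-42],
    [0.2,[0,0,0],-49],
    [0.2,[0,0,0],-56],
    [0.2,[0,0,0],-63],
    [0.2,[0,0,0],-70],
  ],
)

```text
t: 8.98
ee_pos: [587.8, 60.6, 113.7]
orientation: [2.271, 2.171, -0.0]
ft_force: [0.6, 0.6, -0.0]
width: 70.2
grasp_force: 0.0
```

>>> servo_tool(
  plan=[
    [0.2,[0,0,0],-7],
    [0.2,[0,0,0],-14],
    [0.2,[0,0,0],-21],
    [0.2,[0,0,0],-28],
    [0.2,[0,0,0],-35],
    [0.2,[0,0,0],-42],
    [0.2,[0,0,0],-49],
    [0.2,[0,0,0],-56],
    [0.2,[0,0,0],-63],
    [0.2,[0,0,0],-70],
  ],
)

```text
t: 9.82
ee_pos: [587.8, 60.5, 113.7]
orientation: [3.105, 0.476, -0.0]
ft_force: [0.1, -1.0, 0.4]
width: 70.8
grasp_force: 0.0
```

>>> servo_tool(
  plan=[
    [0.2,[0,0,0],-7],
    [0.2,[0,0,0],-14],
    [0.2,[0,0,0],-21],
    [0.2,[0,0,0],-28],
    [0.2,[0,0,0],-35],
    [0.2,[0,0,0],-42],
    [0.2,[0,0,0],-49],
    [0.2,[0,0,0],-56],
    [0.35,[0,0,0],-56],
    [0.5,[0,0,0],-56],
  ],
)

```text
t: 10.65
ee_pos: [587.8, 60.6, 113.7]
orientation: [-2.971, 1.021, -0.0]
ft_force: [0.5, 0.0, -0.8]
width: 60.3
grasp_force: 0.0
```

>>> servo_tool(
  plan=[
    [0.5,[0,0,0],0],
    [0.5,[0,0,0],0],
    [0.5,[0,0,0],0],
    [0.5,[0,0,0.1],6],
  ],
)

```text
t: 10.98
ee_pos: [587.9, 60.6, 113.8]
orientation: [-3.019, 0.867, -0.0]
ft_force: [0.9, -0.4, -0.1]
width: 52.6
grasp_force: 30.0
```

>>> servo_tool(
  plan=[
    [0.5,[0,0,0.15],7],
    [0.5,[0,0,0.3],14],
    [0.5,[0,0,0.45],21],
    [0.5,[0,0,0.6],28],
    [0.5,[0,0,0.8],35],
    [0.5,[0,0,0.95],42],
    [0.5,[0,0,1.1],49],
    [0.5,[0,0,1.25],56],
    [0.5,[0,0,1.4],63],
    [0.5,[0,0,1.55],70],
  ],
)

```text
t: 11.82
ee_pos: [588.0, 60.6, 115.4]
orientation: [2.967, 1.031, 0.001]
ft_force: [0.1, 0.5, -0.4]
width: 52.5
grasp_force: 30.0
```

>>> servo_tool(
  plan=[
    [0.5,[0,0,0.15],7],
    [0.5,[0,0,0.3],14],
    [0.5,[0,0,0.45],21],
    [0.5,[0,0,0.6],28],
    [0.5,[0,0,0.8],35],
    [0.5,[0,0,0.95],42],
    [0.5,[0,0,1.1],49],
    [0.5,[0,0,1.25],56],
    [0.5,[0,0,1.4],63],
    [0.5,[0,0,1.55],70],
  ],
)

```text
t: 12.65
ee_pos: [588.1, 60.6, 117.0]
orientation: [1.839, 2.546, 0.001]
ft_force: [1.6, 0.1, -0.0]
width: 52.4
grasp_force: 30.0
```

>>> servo_tool(
  plan=[
    [0.5,[0,0,0.15],7],
    [0.5,[0,0,0.3],14],
    [0.5,[0,0,0.45],21],
    [0.5,[0,0,0.6],28],
    [0.5,[0,0,0.8],35],
    [0.5,[0,0,0.95],42],
    [0.5,[0,0,1.1],49],
    [0.5,[0,0,1.25],56],
    [0.5,[0,0,1.4],63],
    [0.5,[0,0,1.55],70],
  ],
)

```text
t: 13.48
ee_pos: [588.0, 60.7, 118.6]
orientation: [0.046, 3.141, 0.0]
ft_force: [0.7, 0.4, -0.0]
width: 52.6
grasp_force: 30.0
```

>>> servo_tool(
  plan=[
    [0.5,[0,0,0.15],7],
    [0.5,[0,0,0.3],14],
    [0.5,[0,0,0.45],21],
    [0.5,[0,0,0.6],28],
    [0.5,[0,0,0.8],35],
    [0.5,[0,0,0.95],42],
    [0.3,[0,0,0.95],42],
    [0.2,[0,0,0.95],42],
    [0.2,[0,0,0.95],42],
    [0.2,[0,0,0.95],42],
  ],
)

```text
t: 14.32
ee_pos: [587.7, 60.6, 119.4]
orientation: [1.069, -2.954, -0.0]
ft_force: [-0.2, 0.1, 0.5]
width: 70.0
grasp_force: 0.0
```

>>> servo_tool(
  plan=[
    [0.2,[0,0,0],-7],
    [0.2,[0,0,0],-14],
    [0.2,[0,0,0],-21],
    [0.2,[0,0,0],-28],
    [0.2,[0,0,0],-35],
    [0.2,[0,0,0],-42],
    [0.2,[0,0,0],-49],
    [0.2,[0,0,0],-56],
    [0.2,[0,0,0],-63],
    [0.2,[0,0,0],-70],
  ],
)

```text
t: 15.15
ee_pos: [587.7, 60.6, 119.4]
orientation: [-0.827, -3.031, 0.0]
ft_force: [-0.5, -0.3, 0.8]
width: 70.2
grasp_force: 0.0
```

>>> servo_tool(
  plan=[
    [0.2,[0,0,0],-7],
    [0.2,[0,0,0],-14],
    [0.2,[0,0,0],-21],
    [0.2,[0,0,0],-28],
    [0.2,[0,0,0],-35],
    [0.2,[0,0,0],-42],
    [0.2,[0,0,0],-49],
    [0.2,[0,0,0],-56],
    [0.2,[0,0,0],-63],
    [0.2,[0,0,0],-70],
  ],
)

```text
t: 15.98
ee_pos: [587.7, 60.6, 119.4]
orientation: [-2.416, -2.009, 0.0]
ft_force: [0.5, -0.6, -1.0]
width: 70.0
grasp_force: 0.0
```

>>> servo_tool(
  plan=[
    [0.2,[0,0,0],-7],
    [0.2,[0,0,0],-14],
    [0.2,[0,0,0],-21],
    [0.2,[0,0,0],-28],
    [0.35,[0,0,0],-28],
    [0.5,[0,0,0],-28],
    [0.5,[0,0,0],-28],
    [0.5,[0,0,0],-28],
    [0.5,[0,0,0],-28],
    [0.5,[0,0,0],-28],
  ],
)

```text
t: 16.82
ee_pos: [587.7, 60.6, 119.4]
orientation: [-2.824, -1.377, 0.0]
ft_force: [0.1, 0.1, 0.2]
width: 52.2
grasp_force: 30.0
```

>>> servo_tool(
  plan=[
    [0.5,[0,0,0.15],7],
    [0.5,[0,0,0.3],14],
    [0.5,[0,0,0.45],21],
    [0.5,[0,0,0.6],28],
    [0.5,[0,0,0.8],35],
    [0.5,[0,0,0.95],42],
    [0.5,[0,0,1.1],49],
    [0.5,[0,0,1.25],56],
    [0.5,[0,0,1.4],63],
    [0.5,[0,0,1.55],70],
  ],
)

```text
t: 17.65
ee_pos: [588.0, 60.5, 121.0]
orientation: [1.515, 2.751, 0.0]
ft_force: [0.7, 0.3, -0.1]
width: 52.5
grasp_force: 30.0
```

>>> servo_tool(
  plan=[
    [0.5,[0,0,0.15],7],
    [0.5,[0,0,0.3],14],
    [0.5,[0,0,0.45],21],
    [0.5,[0,0,0.6],28],
    [0.5,[0,0,0.8],35],
    [0.5,[0,0,0.95],42],
    [0.5,[0,0,1.1],49],
    [0.5,[0,0,1.25],56],
    [0.5,[0,0,1.4],63],
    [0.5,[0,0,1.55],70],
  ],
)

```text
t: 18.48
ee_pos: [588.2, 60.5, 122.6]
orientation: [-0.337, 3.123, -0.0]
ft_force: [1.8, -0.9, -0.3]
width: 52.4
grasp_force: 30.0
```

>>> servo_tool(
  plan=[
    [0.5,[0,0,0.3],7],
    [0.5,[0,0,0.8],7],
    [0.5,[0,0,1.6],7],
    [0.5,[0,0,2.4],7],
  ],
)

```text
t: 18.82
ee_pos: [587.5, 60.5, 124.8]
orientation: [0.511, -3.099, -0.0]
ft_force: [0.2, -0.5, -2.0]
width: 52.4
grasp_force: 30.0
```

>>> servo_tool(
  plan=[
    [0.5,[0,0,2],0],
    [0.5,[0,0,5],0],
    [0.5,[0,0,10],0],
    [0.5,[0,0,18],0],
    [0.5,[0,0,28],0],
    [0.5,[0,0,40],0],
    [0.5,[0,0,40],0],
  ],
)

```text
t: 19.4
ee_pos: [589.6, 60.7, 168.2]
orientation: [-0.516, 3.094, -0.001]
ft_force: [0.7, 0.5, -1.2]
width: 52.5
grasp_force: 30.0
```

```bash
python3 - <<'E'
from h import *
o=ctrl.get_obs(); print(o["t"],o["ee_pos"],o["qpos"],o["ft_force"],o["width"])
t=ctrl.get_image("top"); s=ctrl.get_image("scene"); cv2.imwrite("pics/top1.png",t); cv2.imwrite("pics/scene1.png",s)
f=lambda i:cv2.resize(i,(400,400),interpolation=cv2.INTER_CUBIC)
cv2.imwrite("pics/crop4.png",cv2.convertScaleAbs(np.hstack([f(s[160:310,250:400]),f(t[200:350,210:360])]),alpha=1.4))
E
```

```text
19.4 [589.60604778  60.74320244 168.16560713] [ 8.25919451e-02  4.24922189e-01  1.73849176e+00 -1.96103718e-05
  9.73397218e-01 -1.81852439e+00] [ 0.71034267  0.47987465 -1.22865381] 52.51890546608282
```

View pics/crop4.png

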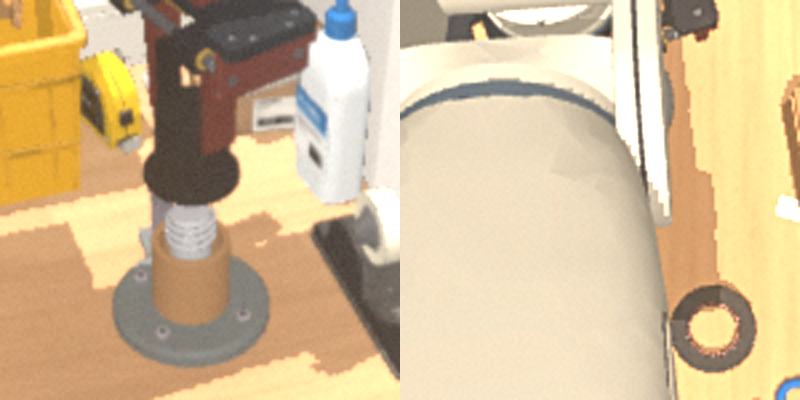

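The cap is free of the thread and in the gripper, with the spindle's thread and the core visible below it at crop (190,230–270). The thin roll is unmoved. I'll carry the cap to the bare spot at about (440,45).

>>> servo_tool(
  plan=[
    [0.5,[-20,-2,0],-4],
    [0.5,[-50,-5,0],-8],
    [0.5,[-85,-9,0],-12],
    [0.5,[-120,-13,-10],-16],
    [0.5,[-142,-16,-30],-16],
    [0.5,[-150,-16,-60],-16],
    [0.5,[-150,-16,-90],-16],
    [0.5,[-150,-16,-115],-16],
    [0.5,[-150,-16,-125],-16],
    [0.5,[-150,-16,-125],-16],
  ],
)

```text
t: 20.33
ee_pos: [436.0, 44.4, 38.0]
orientation: [0.08, -3.136, 0.0]
ft_force: [0.7, -0.3, -1.8]
width: 52.7
grasp_force: 30.0
```

>>> servo_tool(
  plan=[
    [0.5,[0,0,0],0],
    [0.5,[0,0,0],0],
    [0.5,[0,0,-3],0],
    [0.5,[0,0,-5],0],
    [0.5,[0,0,-6],0],
    [0.5,[0,0,-6],0],
  ],
)

```text
t: 20.83
ee_pos: [438.0, 44.6, 34.2]
orientation: [-0.08, 3.14, 0.0]
ft_force: [-0.1, 0.8, -1.0]
width: 52.3
grasp_force: 30.0
```

```bash
python3 - <<'E'
from h import *
S,T=cam("scene"),cam("top")
print("glue",tri((S,(228.5,223)),(T,(229,311))),atz(T,(229,311),96))
o=ctrl.get_obs(); print(o["ee_pos"],o["orientation"],o["ft_force"])
E
```

```text
glue (array([422.79866431, 162.05373589,  94.13726874]), np.float64(0.2375371707558306)) [422.58758477 161.69482991  96.        ]
[437.9656578   44.59631165  34.1527405 ] [-8.03672879e-02  3.13999113e+00  1.85144435e-05] [-0.14839016  0.79495555 -1.0278976 ]
```

>>> servo_tool(
  plan=[
    [0.5,[0,0,-0.5],0],
    [0.5,[0,0,-1],0],
    [0.5,[0,0,-1.5],0],
    [0.5,[0,0,-1.5],0],
  ],
)

```text
t: 21.17
ee_pos: [437.3, 44.5, 32.5]
orientation: [0.08, -3.14, 0.0]
ft_force: [-1.3, 0.5, 5.2]
width: 52.4
grasp_force: 30.0
```

>>> servo_tool(
  plan=[
    [0.5,[0,0,-0.4],0],
    [0.5,[0,0,-0.8],0],
    [0.5,[0,0,-0.8],0],
  ],
)

```text
t: 21.42
ee_pos: [437.0, 44.6, 32.3]
orientation: [0.08, -3.139, 0.0]
ft_force: [-5.4, 0.5, 14.7]
width: 52.5
grasp_force: 30.0
```

>>> servo_tool(
  plan=[
    [0.5,[0,0,0.8],0],
    [0.4,[0,0,0.8],0],
    [0.2,[0,0,0.8],0],
    [0.1,[0,0,0.8],0],
    [0,[0,0,0.8],0],
    [0,[0,0,0.8],0],
    [0,[0,0,0.8],0],
  ],
)

```text
t: 22.0
ee_pos: [437.8, 44.6, 32.3]
orientation: [0.08, -3.141, 0.0]
ft_force: [0.7, 0.8, -0.8]
width: 82.4
grasp_force: 0.0
```

>>> servo_tool(
  plan=[
    [0,[0,0,5],0],
    [0,[0,0,20],0],
    [0,[0,0,50],0],
    [0,[0,0,80],0],
    [0,[10,0,115],0],
    [0,[40,2,128],0],
    [0,[80,4,128],0],
    [0,[110,6,128],0],
    [0,[120,8,128],0],
    [0,[120,8,128],0],
  ],
)

```text
t: 22.83
ee_pos: [559.7, 52.8, 160.6]
orientation: [-0.08, 3.139, 0.0]
ft_force: [-0.2, -0.7, 0.2]
width: 88.0
grasp_force: 0.0
```

>>> servo_tool(
  plan=[
    [0,[0,0,0],0],
    [0,[0,0,0],0],
    [0,[0,0,0],0],
  ],
)

```text
t: 23.08
ee_pos: [555.8, 52.5, 160.0]
orientation: [0.08, -3.139, 0.0]
ft_force: [0.0, -0.0, -0.2]
width: 88.2
grasp_force: 0.0
```

```bash
python3 - <<'E'
from h import *
import pickle
o=ctrl.get_obs(); w=ctrl.get_image("wrist"); s=ctrl.get_image("scene"); pickle.dump(o,open("w5.pkl","wb"))
print(o["t"],o["ee_pos"],o["orientation"],o["qpos"],o["width"])
C=cam("wrist",o); print(proj(C,[[588,60.6,100.5],[588,60.6,76]]))
cv2.imwrite("pics/w5.png",w); cv2.imwrite("pics/scene2.png",s)
cv2.imwrite("pics/crop5.png",cv2.convertScaleAbs(np.hstack([cv2.resize(w,(533,400)),cv2.resize(s[200:350,220:320],(267,400))]),alpha=1.3))
E
```

```text
23.0833 [555.84623991  52.47271016 160.02546828] [ 8.04533715e-02 -3.13857581e+00  1.77777497e-04] [ 7.28181208e-02  3.91868018e-01  1.81573540e+00 -2.41495234e-05
  9.35978212e-01 -1.54922008e+00] 88.19981984382744
[[326.87833324 302.21942275]
 [326.16839762 288.18229078]]
```

View pics/crop5.png

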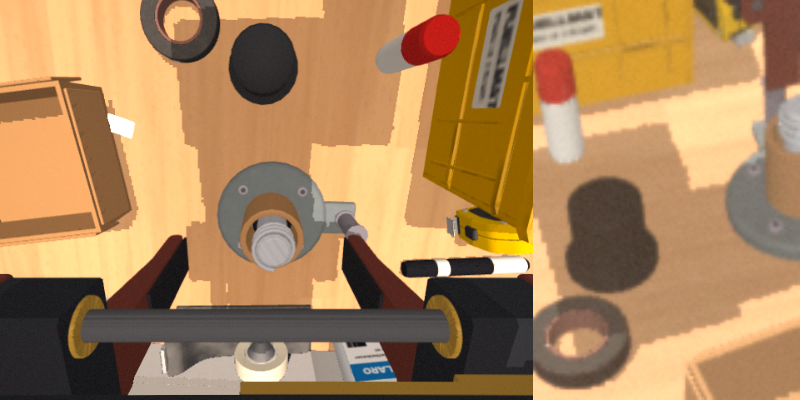

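The cap stands upright on its flange on the bare top at crop (263,63), clear of the thin roll and the glue. The spindle top is at about (327.6,300) full-image against a prediction of (326.9,302), so the axis holds. I'll go for the core.

>>> servo_tool(
  plan=[
    [0,[12,3,0],0],
    [0,[24,6,0],0],
    [0,[32,8,0],0],
    [0,[32,8,0],0],
    [0,[32,8,-15],0],
    [0,[32,8,-40],0],
    [0,[32,8,-65],0],
    [0,[32,8,-90],0],
    [0,[32,8,-105],0],
    [0,[32,8,-110],0],
  ],
)

```text
t: 24.02
ee_pos: [587.1, 60.3, 47.8]
orientation: [0.08, -3.135, 0.0]
ft_force: [0.0, -0.6, 0.2]
width: 88.2
grasp_force: 0.0
```

>>> servo_tool(
  plan=[
    [0.1,[0,0,0],0],
    [0.2,[0,0,0],0],
    [0.25,[0,0,0],0],
    [0.3,[0,0,0],0],
    [0.33,[0,0,0],0],
    [0.36,[0,0,0],0],
    [0.45,[0,0,0],0],
    [0.45,[0,0,0],0],
  ],
)

```text
t: 24.68
ee_pos: [590.4, 60.6, 51.4]
orientation: [-0.08, 3.139, 0.0]
ft_force: [-0.2, -0.2, 6.8]
width: 57.8
grasp_force: 30.0
```

>>> servo_tool(
  plan=[
    [0.45,[0,0,1],0],
    [0.45,[0,0,3],0],
    [0.45,[0,0,6],0],
    [0.45,[0,0,11],0],
  ],
)

```text
t: 25.02
ee_pos: [589.3, 60.5, 61.2]
orientation: [0.08, -3.139, 0.0]
ft_force: [-1.3, 0.5, -1.2]
width: 57.9
grasp_force: 30.0
```

>>> servo_tool(
  plan=[
    [0.45,[0,0,6],0],
    [0.45,[0,0,14],0],
    [0.45,[0,0,24],0],
    [0.45,[0,0,36],0],
    [0.45,[0,0,50],0],
    [0.45,[0,0,64],0],
    [0.45,[0,0,78],0],
    [0.45,[0,0,90],0],
    [0.45,[0,0,100],0],
    [0.45,[0,0,100],0],
  ],
)

```text
t: 25.85
ee_pos: [591.2, 60.7, 164.2]
orientation: [-0.08, 3.136, 0.0]
ft_force: [0.5, 0.3, -0.1]
width: 57.3
grasp_force: 30.0
```

```bash
python3 - <<'E'
from h import *
import pickle
o=ctrl.get_obs(); print(o["t"],o["ee_pos"],o["qpos"],o["ft_force"],o["width"])
s=cv2.imread("pics/scene0.png"); t=cv2.imread("pics/top0.png")
f=lambda i:cv2.resize(i,(400,400),interpolation=cv2.INTER_CUBIC)
S,T=cam("scene"),cam("top")
# hypothesis overlay of carton: fit outlines
def box(c,yaw,z,hx,hy):
    R=np.array([[np.cos(yaw),-np.sin(yaw)],[np.sin(yaw),np.cos(yaw)]])
    q=np.array([[hx,hy],[hx,-hy],[-hx,-hy],[-hx,hy]])@R.T+c
    return np.c_[q,np.full(4,z)]
sc=400/130
out=[]
for im,C,(r,k) in ((s,S,(305,268)),(t,T,(200,330))):
    g=f(im[r:r+130,k:k+130])
    for z,col,hx,hy in ((68,(0,0,255),65,75),(4,(255,0,0),61,71)):
        p=(proj(C,box(np.array([536,-181]),0.055,z,hx,hy))-[k,r])*sc
        cv2.polylines(g,[np.int32(p)],True,col,1)
    out.append(g)
cv2.imwrite("pics/crop6.png",np.hstack(out))
E
```

```text
25.85 [591.22596507  60.69007881 164.19884596] [ 8.22706447e-02  4.32479225e-01  1.73707322e+00 -3.33193427e-06
  9.67880131e-01 -1.53965242e+00] [ 0.53300309  0.27180806 -0.05073818] 57.26868589629263
```

View pics/crop6.png

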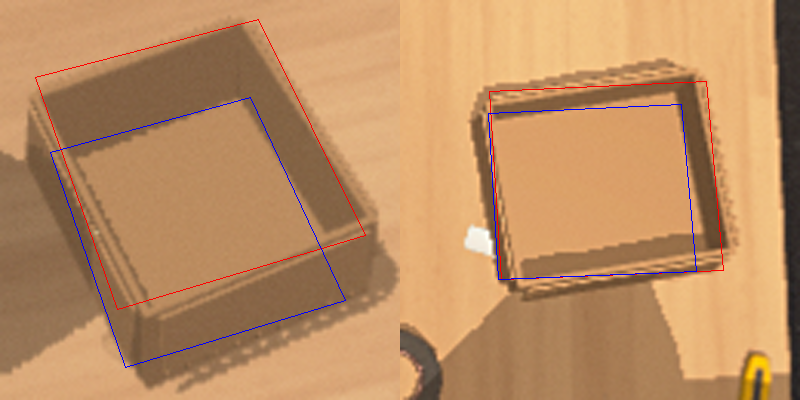

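The overlay's rim centre matches in both views, with rim means (605,179) against (604,179) and (200,165) against (195,168). So the carton is centred near (537,-181), but turned about 10°. I'll carry the core there.

>>> servo_tool(
  plan=[
    [0.45,[-4,-18,0],2],
    [0.45,[-11,-50,0],5],
    [0.45,[-18,-84,0],7],
    [0.45,[-26,-118,0],7],
    [0.45,[-34,-152,0],7],
    [0.45,[-42,-186,0],7],
    [0.45,[-49,-216,0],7],
    [0.45,[-53,-234,0],7],
    [0.45,[-54,-242,0],7],
    [0.45,[-54,-242,0],7],
  ],
)

```text
t: 26.68
ee_pos: [535.3, -182.8, 161.1]
orientation: [0.268, -3.13, -0.0]
ft_force: [0.4, 0.2, -0.5]
width: 57.5
grasp_force: 30.0
```

>>> servo_tool(
  plan=[
    [0.45,[0,0,-10],0],
    [0.45,[0,0,-25],0],
    [0.45,[0,0,-25],0],
    [0.45,[0,0,-25],0],
  ],
)

```text
t: 27.02
ee_pos: [535.2, -179.8, 135.2]
orientation: [0.274, -3.127, -0.002]
ft_force: [-0.3, -0.2, -0.5]
width: 58.0
grasp_force: 30.0
```

```bash
python3 - <<'E'
from h import *
o=ctrl.get_obs(); print(o["t"],o["ee_pos"],o["orientation"],o["ft_force"],o["width"])
w=ctrl.get_image("wrist"); s=ctrl.get_image("scene"); cv2.imwrite("pics/w6.png",w); cv2.imwrite("pics/scene3.png",s)
cv2.imwrite("pics/crop7.png",cv2.convertScaleAbs(np.hstack([cv2.resize(w,(480,360)),cv2.resize(s[255:435,250:410],(320,360))]),alpha=1.3))
E
```

```text
27.0167 [ 535.19238547 -179.80525317  135.19493213] [ 2.74214513e-01 -3.12712723e+00 -2.10766132e-03] [-0.31155291 -0.19879286 -0.47178362] 58.01165956290139
```

View pics/crop7.png

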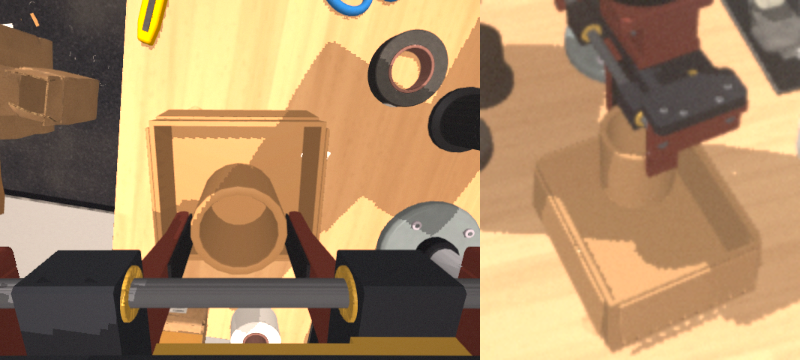

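The core hangs over the carton, centred between its side walls at about x=238 in the left picture, and the carton's near rim is at about (238,120). I'll check the other axis with the near rim's position.

```bash
python3 - <<'E'
from h import *
o=ctrl.get_obs(); C=cam("wrist",o); k=640/480
for p in ((150,124),(324,124),(165,133),(318,133)): print(atz(C,(p[0]*k,p[1]*k),68))
print(o["ee_pos"])
E
```

```text
[ 491.80264242 -264.33134456   68.        ]
[ 465.97464778 -118.70047512   68.        ]
[ 497.1247298  -251.01074558   68.        ]
[ 474.21039453 -121.80062388   68.        ]
[ 536.15992849 -180.49898772  136.46547754]
```

>>> servo_tool(
  plan=[
    [0.45,[2,0,-12],0],
    [0.45,[4,0,-32],0],
    [0.45,[4,0,-52],0],
    [0.45,[4,0,-72],0],
    [0.45,[4,0,-84],0],
    [0.45,[4,0,-88],0],
    [0.45,[4,0,-90],0],
    [0.45,[4,0,-90],0],
    [0.45,[4,0,-90],0],
  ],
)

```text
t: 27.87
ee_pos: [540.5, -181.7, 47.2]
orientation: [-0.272, 3.128, -0.001]
ft_force: [-0.3, 0.8, 0.0]
width: 57.9
grasp_force: 30.0
```

>>> servo_tool(
  plan=[
    [0.45,[0,0,-0.7],0],
    [0.45,[0,0,-1.4],0],
    [0.45,[0,0,-2],0],
    [0.45,[0,0,-2],0],
  ],
)

```text
t: 28.2
ee_pos: [539.9, -181.5, 44.7]
orientation: [-0.272, 3.129, -0.0]
ft_force: [0.8, -0.1, -0.9]
width: 57.8
grasp_force: 30.0
```

>>> servo_tool(
  plan=[
    [0.45,[0,0,-0.7],0],
    [0.45,[0,0,-1.4],0],
    [0.45,[0,0,-2],0],
    [0.45,[0,0,-2],0],
  ],
)

```text
t: 28.53
ee_pos: [539.7, -181.4, 42.2]
orientation: [0.272, -3.13, -0.0]
ft_force: [0.3, -0.4, -1.4]
width: 58.0
grasp_force: 30.0
```

>>> servo_tool(
  plan=[
    [0.45,[0,0,-0.6],0],
    [0.45,[0,0,-1.2],0],
    [0.45,[0,0,-1.2],0],
  ],
)

```text
t: 28.78
ee_pos: [539.8, -181.4, 41.5]
orientation: [0.272, -3.13, -0.0]
ft_force: [-1.0, -0.5, 3.2]
width: 58.2
grasp_force: 30.0
```

>>> servo_tool(
  plan=[
    [0.35,[0,0,0],0],
    [0.25,[0,0,0],0],
    [0.18,[0,0,0],0],
    [0.18,[0,0,0],0],
    [0.18,[0,0,0],0],
    [0.18,[0,0,0],0],
  ],
)

```text
t: 29.28
ee_pos: [539.8, -181.4, 41.1]
orientation: [0.272, -3.13, -0.0]
ft_force: [0.1, -0.6, -0.4]
width: 72.1
grasp_force: 0.0
```

>>> servo_tool(
  plan=[
    [0.18,[0,0,5],0],
    [0.18,[0,0,18],0],
    [0.18,[0,0,40],0],
    [0.18,[0,0,70],0],
    [0.18,[0,0,100],0],
    [0.18,[-10,-10,130],0],
    [0.18,[-40,-40,150],0],
    [0.18,[-70,-70,160],0],
    [0.18,[-95,-95,160],0],
    [0.18,[-110,-110,160],0],
  ],
)

```text
t: 30.12
ee_pos: [427.9, -293.6, 203.7]
orientation: [-0.271, 3.128, -0.004]
ft_force: [0.3, -0.8, -1.1]
width: 71.9
grasp_force: 0.0
```

>>> servo_tool(
  plan=[
    [0.18,[-10,-30,0],0],
    [0.18,[-20,-60,0],0],
    [0.18,[-28,-85,0],0],
    [0.18,[-30,-90,0],0],
    [0.18,[-30,-90,0],0],
    [0.18,[-30,-90,0],0],
  ],
)

```text
t: 30.62
ee_pos: [399.7, -380.9, 201.7]
orientation: [-0.271, 3.13, 0.0]
ft_force: [-0.4, -0.2, 0.4]
width: 72.3
grasp_force: 0.0
```

```bash
python3 - <<'E'
from h import *
o=ctrl.get_obs(); print(o["t"],o["ee_pos"],o["ft_force"],o["width"],abs(o["qvel"]).max())
s=ctrl.get_image("scene"); t=ctrl.get_image("top")
cv2.imwrite("pics/final.png",np.hstack([cv2.resize(s[150:450,100:500],(400,300)),cv2.resize(t[130:430,100:500],(400,300))]))
E
```

```text
30.6167 [ 399.67629218 -380.94018443  201.68354841] [-0.40617794 -0.1673145   0.38471449] 72.25058095067365 0.023758752345623153
```

View pics/final.png

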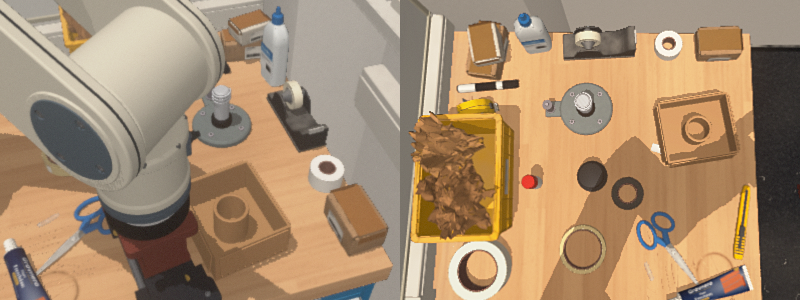

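The core stands in the carton at right-hand (695,128). The cap stands on the bare top at (592,176), the spindle is bare at (584,101), and the bystanders are where they were.

```bash
python3 -c "
from workcell import ctrl
print(ctrl.close_job())"
```

```text
the job is handed in; nothing more can be done
None
```

The cap is unscrewed and standing upright on its flange on the bare worktop, the empty core is in the scrap carton, and the job is handed in at about 31 s; the final pictures show nothing else on the bench moved.

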